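Feed a bushing slip through the guide rail with a push stick

TASK

With the push stick, not the fingers, gently feed the wooden bushing slip that waits in the guide rail through the channel, under the sprung roller, until it bears on the sprung end plate with a firm press of about 8 N, never more than 15 N on the plate; ease it past any resistance rather than forcing it (25 N at most on the stick). Then draw the stick out, lay it on the table clear of the rail with the slip left resting against the end plate, and leave everything else where it is.

Things in the scene. Friction and masses are not known exactly. Their poses are not given: they have to be found in the camera images.
- rail: Guide rail, fixed: aluminium channel on a dark wooden base 290 x 80 x 10. Origin on the table, 10 mm under point mouth. x points along the channel in the feed direction, z up. Channel 24 wide inside, walls 12 thick. x -85 to 0 is an open-topped lead-in, walls 12 high; before it, to x -107, a flare opening outward, that end open. x 0 to 120 is the tunnel.
- mouth (a point): Tunnel mouth, middle of the channel floor, 10 mm above the table; axes as the rail's. The tunnel is 20 high inside, roofed by two lips 4 thick that leave a 10 mm slot in the middle, so the slip can be seen from above. The end stop's sprung plate closes it inside; its resting face is anywhere from x 78 to 98 mm past the mouth, set differently each time and not measured: find it by feel.
- roller (a joint): Lift (m) of the sprung brass roller, 24 across and 8 wide, in the roof slot 68 mm past the mouth. At 0 it hangs 1.5 mm below the height of the slip's top. The slip's front is forced under it against a short peak of about 5 to 10 N; after that it rides on the slip, and the slip drags with a steady 4 to 9 N and stays where it is left.
- stop: End stop, fixed to the rail: aluminium block 40 long, 60 wide, 36 high, 130 to 170 mm past the mouth. Its origin and axes are the rail's, not the plate's. A stem through it, screwed in or out, carries the steel plate (21 wide, 17 high, 5 thick) in the tunnel. Spring 4 N per mm from zero, 8 mm travel. On drawing the stick back the plate pushes the slip back a little, until drag holds it.
- slip_center (a point): Centre of the bushing slip, a loose light wooden block 40 long (its x), 21.5 wide, 18 high, about 25 g. It waits lengthwise in the lead-in on the channel floor.
- handle (a point): Grip point of the push stick: loose plywood tool, about 60 g, standing on the table. Foot bar 140 long, 18 wide, 14 high; upright handle 36 long (x), 18 thick (y), rising to 62 above the underside. Point at mid-handle, 40 above the underside. x points to the nose, 100 ahead; tail 40 behind. The bar fits the channel with 3 mm each side; the handle does not pass under the tunnel roof, nor need it.
- nose (a point): Middle of the push stick's nose face, the end of the foot bar that pushes, 7 mm above the stick's underside.
- spare_a_center (a point): a spare bushing slip like the one in the rail (40 x 21.5 x 18), loose on the table; leave alone. Point at its centre.
- spare_b_center (a point): another spare bushing slip, loose on the table; leave alone. Point at its centre.
- wrench_at (a point): steel wrench lying on the table, bystander
- screwdriver_at (a point): screwdriver lying on the table, bystander
- spool_at (a point): small metal wire spool, 44 across, 36 tall, bystander
- fitting_a_at (a point): small turned brass fitting, 24 across, 34 tall, standing, bystander
- fitting_b_at (a point): a second brass fitting of the same size, bystander
- screwbox_at (a point): open cardboard box of screws, 110 x 140 x 60, bystander
- slip: The bushing slip; origin at the centre of its underside.
- stick: The push stick; origin on its underside, below the handle's middle, 40 mm under point handle.
Not all that is in view belongs to the job. Of the things that look like the stick, the middle-sized one is meant.

How it is judged:
On the way, in this order (a step that is already met when the one before it is completed fails the run):
1. the push stick is lifted off the table (height (world z) of nose above 0.016 m), for 0.1 s.
2. the slip, pushed by the stick, presses on the end plate of the stop with 4 to 15 N (contact force between slip and stop between 4 and 15 N and contact force between stick and slip above 1 N), for 0.2 s.
At the end, for the whole second after the job is handed in: The slip lies in the tunnel, along it, still pressing on the end plate (with more than 0.5 N); the push stick lies still on the table itself (nose less than 13 mm and grip point less than 43 mm above it), not touching the rail (contact force between slip and stop above 0.5 N and x of slip_center in the frame of mouth above 0.055 m and height (world z) of slip_center below 0.024 m and angle between the x axis of slip and the x axis of rail, either way round below 0.1 rad and height (world z) of nose below 0.013 m and height (world z) of handle below 0.043 m and contact force between stick and rail below 0.1 N and linear speed of stick below 0.02 m/s and linear speed of slip below 0.01 m/s).
It fails at once if the slip presses on the end plate with more than 15 N (contact force between slip and stop above 15 N).
It fails at once if the stick pushes the slip with more than 25 N (contact force between stick and slip above 25 N).
It fails at once if the stick is forced against the rail with more than 25 N (contact force between stick and rail above 25 N).
It fails at once if the slip is touched with the fingers (contact force between the fingers and slip above 0.5 N).
It fails at once if a bystander is moved by more than 20 mm (distance of any of spare_a_center, spare_b_center, wrench_at, screwdriver_at, spool_at, fitting_a_at, fitting_b_at, screwbox_at from where it was at the start of the episode above 0.02 m).
It also fails if it takes over 67 s, if anything falls off the work surface, if the arm or the gripper's body presses on something with over 40 N, if the wrist force passes 120 N, or if a joint passes its speed limit or range.

ROBOT

A 6-joint arm with a two-finger parallel gripper is mounted at the origin on the work surface. World frame = base frame: x ahead of the robot, y to its left, z up, the work surface at z = 0. Lengths are in m, angles in rad, forces in N, time in s.
With the tool pointing down it reaches from about 0.375 to 0.975 m from the base axis. Payload 3.8 kg.
Tool frame: the origin (TCP) lies on the mounting face of the last link; the fingertips stand 173 mm ahead of it and the grasp point (between the pads) lies 155 mm ahead of it; z points along the fingers, y is the direction in which the jaws open and shut (so a half turn about z gives the same grasp; the last joint's range is limited). The gripper opens to 85 mm and grips with 20 to 120 N. Pads are 22 mm wide; open, the fingers measure 114 mm over their backs; the gripper's body (76 mm by 85 mm) begins 54 mm behind the grasp point. The pads swing forward as they close: fully open they stand 13 mm farther back than shut.
Start: joints at [1.184, 0.264, 1.604, -0, 1.274, -0.037], TCP at [0.231, 0.634, 0.405] pointing down, gripper open.
Joint ranges: [-2.63, 2.63], [-0.94, 2.18], [0.31, 2.57], [-1.31, 4.45], [0, 2.66], [-2.55, 2.55]. Speed limits (rad/s): [2.57, 2.57, 3.14, 3.14, 3.14, 3.14].

INTERFACE

Orientations are given as a rotation vector (axis times angle).
In Python, from workcell import bot gives the robot as it stands.
- The arm moves only by the shell command python3 -m jog 'ROWS' [FORCE]. ROWS is JSON, a list that holds one entry, the list of rows, each a list of 7 numbers: the closure, from 0 (fully open) to 1 (shut), then the shift along the tool's x, y, z in cm, then the turn, a rotation vector about the tool's x, y, z in rad. A call has 1 to 12 rows; each row is the pose to reach, as a shift and turn from the pose commanded when the call began, along the tool's axes at that moment; what a row does not reach only later rows make up. A row lasts 1/8 s, in which the tool goes at most 62.5 mm and 10.7 degrees, less where a joint would pass 70% of its speed; a pose out of reach is approached as far as the arm can. A call with a gripper value outside its range is refused whole. The fingers move at their own pace and stop on an object; FORCE is the grip in N (left out, the last holds). Time passes only in rows, so rows that repeat a pose let the fingers close. It gives the time, the measured TCP pose, the force and the opening at its end, in the units of the state.
- bot.read_state(): the state, without advancing time (a new reading comes with each control period).
- bot.read_camera(name): name is "side" or "top" or "wrist"; returns the picture (384x512x3 uint8, red, green, blue); there is no depth.
- bot.camera_model(name): a dict with "intrinsics" (3x3 intrinsics, pixels), "rvec" (rotation vector, rad) and "tvec" (3), from world to camera coordinates, as OpenCV has them. Camera axes: x right, y down, z forward; pixel columns grow to the right and rows downward; lengths in m; the calibration is good to about 2 mm. The wrist camera is an equidistant fisheye: a pixel r from the principal point sees the ray r / f radians off the axis. A picture is of the moment at which its call begins: read the wrist's pose just before it. camera_model takes no time and is no camera call; for the wrist camera it gives the pose at the moment of the call.
- bot.finish_job(): hands the job in, once; it reports no verdict.
The state is a dict: "time": time; "q": joint angles; "joint_vel": joint speeds; "joint_torque": joint torques, N m; "tool_pos": TCP position; "tcp_rot": TCP orientation; "wrist_force": force on the tool from outside, world axes, zero at the start; "torque": the same for the moment, N m; "width": opening from 0.0 (shut) to 1.0 (fully open).
Only numpy, scipy, OpenCV 4.12 (cv2) and the standard library are available. Lean on these libraries where they do the work, as an engineer would, in place of code of your own. Each camera call takes 0.05 s, during which the arm holds its last target.

## Working session

There is one attempt and no reset: what is moved stays moved. The work goes in short steps, Python scripts to look and compute and a shell command to move; the robot and the scene stay as the last step left them, time stands still between calls to the robot, and variables do not carry over. Pictures are saved under pics/ and viewed, and the job is handed in when it is done.

```bash
ls && mkdir -p pics
python3 - <<'E'
from workcell import bot
import cv2
s=bot.read_state(); print(s)
for n in ("top","side","wrist"):
    im=bot.read_camera(n); cv2.imwrite(f"pics/{n}0.png",im[:,:,::-1])
    print(n,bot.camera_model(n))
E
```

```text
pics
{'time': 0.0, 'q': array([ 1.18409982e+00,  2.64746100e-01,  1.60538022e+00, -5.73847245e-06,
        1.27368195e+00, -3.69302398e-02]), 'joint_vel': array([ 0.00027081, -0.00062686,  0.00288984, -0.00026873, -0.00197767,
       -0.00023133]), 'joint_torque': array([ 1.84389886e-03, -5.15092385e+01, -3.67326558e+01,  2.13273188e-05,
        1.26670586e-02, -1.44543662e-05]), 'tool_pos': array([0.23119987, 0.63380407, 0.40336298]), 'tcp_rot': array([-0.54653226, -3.0932188 ,  0.00340382]), 'wrist_force': array([-0.20527952, -0.07426396, -0.84527257]), 'torque': array([ 0.00489923, -0.01085844,  0.06667183]), 'width': 0.9992492325219745}
top {'intrinsics': array([[456.77582733,   0.        , 261.86487282],
       [  0.        , 456.77582733, 189.53507276],
       [  0.        ,   0.        ,   1.        ]]), 'rvec': array([ 2.17530969, -2.16701397,  0.13345542]), 'tvec': array([0.04702333, 0.53935635, 1.19862178])}
side {'intrinsics': array([[386.40877564,   0.        , 257.79166877],
       [  0.        , 386.40877564, 190.30738656],
       [  0.        ,   0.        ,   1.        ]]), 'rvec': array([ 2.24829102, -0.32773166,  0.18444127]), 'tvec': array([-0.48076694,  0.16463411,  0.84418885])}
wrist {'intrinsics': array([[297.31863964,   0.        , 253.42584216],
       [  0.        , 297.31863964, 189.61116921],
       [  0.        ,   0.        ,   1.        ]]), 'rvec': array([-2.36594277, -1.65556569, -0.24592826]), 'tvec': array([-0.67459143, -0.03704282,  0.37878866])}
```

View pics/top0.png

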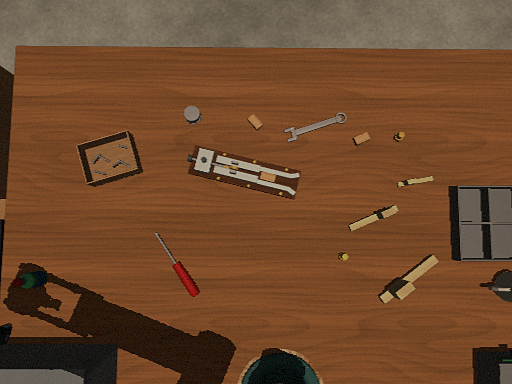

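View pics/side0.png

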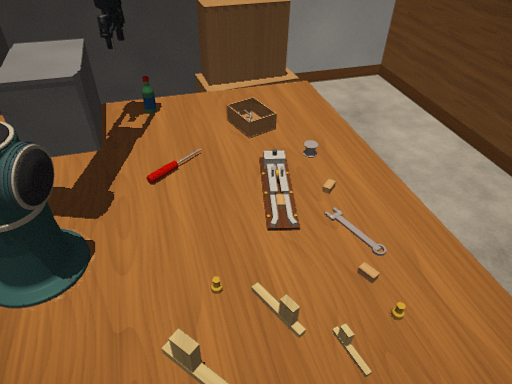

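View pics/wrist0.png

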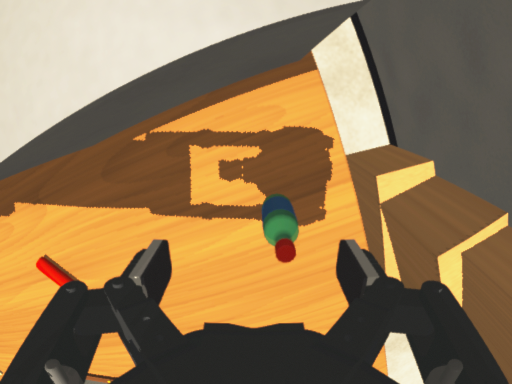

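The top view shows three stick-like things: a small one at about (415,182), a middle one at (373,218) and a large one at (408,279). The middle-sized one at (373,218) fits the description, and I'll confirm it in an enlarged crop. The rail runs from the stop at (205,160) to the flare at (297,190), and the slip is at (268,176).

```bash
cat > h.py <<'E'
import numpy as np, cv2
from scipy.spatial.transform import Rotation as R
from workcell import bot
def cam(n):
    m=bot.camera_model(n); return m['intrinsics'],R.from_rotvec(m['rvec']).as_matrix(),np.array(m['tvec'])
def ray(c,px,n=''):
    K,Rm,t=c; u,v=px; d=np.array([(u-K[0,2])/K[0,0],(v-K[1,2])/K[1,1],1.])
    if n=='wrist':
        r=np.hypot(d[0],d[1]); d=np.array([d[0]/r*np.sin(r),d[1]/r*np.sin(r),np.cos(r)]) if r>0 else d
    return -Rm.T@t, Rm.T@d
def onz(c,px,z,n=''):
    o,d=ray(c,px,n); return o+d*(z-o[2])/d[2]
def proj(c,p,n=''):
    K,Rm,t=c; q=Rm@np.asarray(p)+t
    if n=='wrist':
        r=np.hypot(q[0],q[1]); th=np.arctan2(r,q[2]); return np.array([K[0,2]+K[0,0]*th*q[0]/r,K[1,2]+K[1,1]*th*q[1]/r])
    return np.array([K[0,2]+K[0,0]*q[0]/q[2],K[1,2]+K[1,1]*q[1]/q[2]])
E
python3 - <<'E'
from h import *
im=cv2.imread('pics/top0.png')
a=cv2.resize(im[160:310,330:450],None,fx=4,fy=4,interpolation=cv2.INTER_CUBIC); cv2.imwrite('pics/c_sticks.png',a)
a=cv2.resize(im[135:205,175:310],None,fx=5.9,fy=5.9,interpolation=cv2.INTER_CUBIC); cv2.imwrite('pics/c_rail.png',a)
c=cam('top')
for p in [(415,182),(373,218),(408,279),(205,160),(297,190),(268,176),(254,122),(361,138),(399,136),(343,256)]: print(p,onz(c,p,0.01).round(3))
m=cv2.imread('pics/side0.png'); a=cv2.resize(m[270:384,150:390],None,fx=3.3,fy=3.3,interpolation=cv2.INTER_CUBIC); cv2.imwrite('pics/c_side.png',a)
E
```

```text
(415, 182) [ 0.564 -0.372  0.01 ]
(373, 218) [ 0.465 -0.254  0.01 ]
(408, 279) [ 0.301 -0.344  0.01 ]
(205, 160) [0.622 0.205 0.01 ]
(297, 190) [ 0.54  -0.047  0.01 ]
(268, 176) [0.579 0.032 0.01 ]
(254, 122) [0.73  0.071 0.01 ]
(361, 138) [ 0.686 -0.226  0.01 ]
(399, 136) [ 0.693 -0.332  0.01 ]
(343, 256) [ 0.362 -0.17   0.01 ]
```

View pics/c_sticks.png

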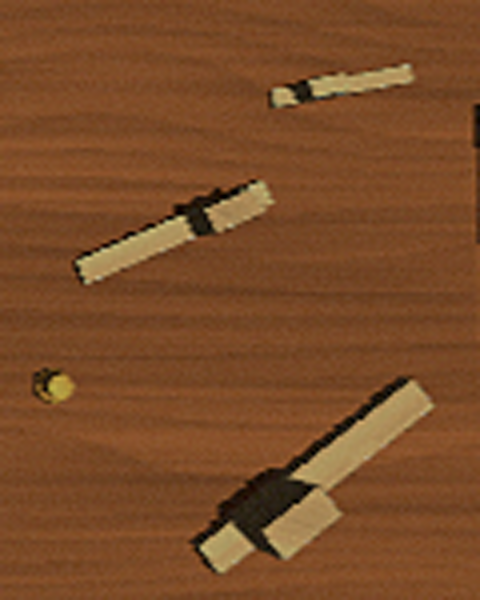

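View pics/c_rail.png

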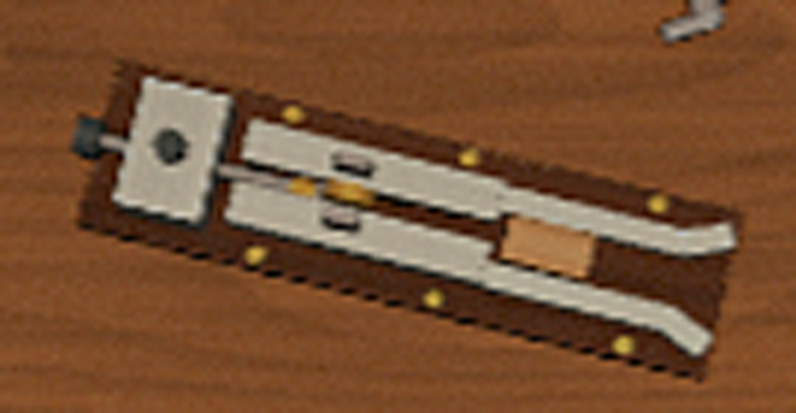

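View pics/c_side.png

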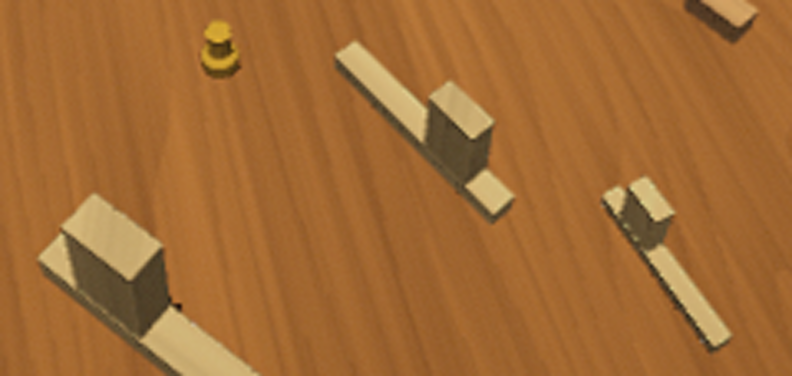

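The crops confirm it. The middle stick lies between the small one (upper right) and the large one (lower left), with its nose at top pixel (351,228) and its tail at (397,208). Next I'll measure the stick and rail in the top view.

Run:
```python
from h import *
im=cv2.imread('pics/top0.png'); c=cam('top')
hsv=cv2.cvtColor(im,cv2.COLOR_BGR2HSV)
print(hsv[222,360],hsv[200,300],hsv[173,260], hsv[160,200],hsv[180,268],hsv[176,268])
# stick: bright yellowish wood
m=((hsv[...,2]>130)&(hsv[...,1]<140)&(hsv[...,1]>40)).astype(np.uint8)
n,l,st,ce=cv2.connectedComponentsWithStats(m)
for i in range(1,n):
    if st[i,4]>25: print(i,st[i],ce[i].round(1))
# white
w=((hsv[...,2]>110)&(hsv[...,1]<60)).astype(np.uint8)[130:205,170:310]
n,l,st,ce=cv2.connectedComponentsWithStats(w)
for i in range(1,n):
    if st[i,4]>15:
        ys,xs=np.where(l==i); r=cv2.minAreaRect(np.c_[xs+170,ys+130].astype(np.float32)); print('w',st[i],r)
```

```text
[ 22 115 175] [ 11 176 133] [ 12 184  50] [ 18  43 182] [ 15 148 177] [ 15 138 172]
10 [127   2  20  20 158] [135.1  13.5]
37 [444   8  21  17 148] [453.6  15.7]
84 [90 27 12 12 69] [94.7 32.5]
106 [406  29  16  16  90] [414.2  36.4]
129 [346  32  20  16 104] [354.1  41.7]
134 [389  33  10   7  31] [394.5  36.5]
145 [24 34 16 12 70] [31.3 39.9]
172 [447  36  10   7  29] [451.4  39.3]
253 [ 0 57 14 13 71] [ 5.1 62.7]
257 [185 107  14  14 143] [191.5 113.2]
263 [291 116  50  21 206] [313.2 126.4]
295 [193 150  20  22 209] [203.5 160. ]
299 [216 156  16   8  67] [223.5 160. ]
302 [232 159  37  13 124] [248.5 165.7]
306 [212 163  48  20 224] [233.8 173.2]
328 [407 176  27   8 109] [420.  179.8]
344 [381 205  18  13 112] [389.6 211.3]
345 [349 214  30  17 190] [363.1 222. ]
355 [396 255  43  45 507] [415.4 276.4]
359 [498 288  12   3  35] [503.3 289. ]
360 [380 291  14  12  94] [386.1 296.6]
361 [280 349  19   7  45] [289.7 351.3]
363 [237 357  19  27  76] [245.8 369.3]
w [115   0  25  11 105] ((297.0, 135.0), (10.0, 24.0), 90.0)
w [ 22  18 104  47 810] ((244.66477966308594, 170.48060607910156), (108.2261734008789, 21.922760009765625), 14.452427864074707)
w [ 46  26  84  22 453] ((257.2337341308594, 167.69044494628906), (84.70929718017578, 7.434694766998291), 12.608607292175293)
```

```bash
cat >> h.py <<'E'
def goal(gp,phi,st=None,cmd=None):
    """grasp point gp world, tool y along +-phi horizontally, z down -> shift cm, turn rotvec (tool frame)"""
    st=st or bot.read_state()
    R0=R.from_rotvec(st['tcp_rot']).as_matrix(); p0=np.array(st['tool_pos'])
    best=None
    for s in (0,np.pi):
        y=np.array([np.cos(phi+s),np.sin(phi+s),0]); z=np.array([0,0,-1.]); x=np.cross(y,z)
        Rt=np.c_[x,y,z]; rv=R.from_matrix(R0.T@Rt).as_rotvec()
        if best is None or np.linalg.norm(rv)<np.linalg.norm(best[1]): best=(Rt,rv)
    Rt,rv=best; pt=np.array(gp)+[0,0,.155]
    return (R0.T@(pt-p0)*100).round(2), rv.round(4)
E
python3 - <<'E'
from h import *
im=cv2.imread('pics/top0.png'); c=cam('top')
hsv=cv2.cvtColor(im,cv2.COLOR_BGR2HSV)
m=((hsv[...,2]>130)&(hsv[...,1]<150)&(hsv[...,1]>40)).astype(np.uint8)
n,l,st,ce=cv2.connectedComponentsWithStats(m)
for i in range(1,n):
    if st[i,4]>100 and 340<ce[i][0]<400 and 200<ce[i][1]<230:
        ys,xs=np.where(l==i); b=cv2.boxPoints(cv2.minAreaRect(np.c_[xs,ys].astype(np.float32)));print(b.round(1).tolist())
        for q in b: print(onz(c,q,.014).round(4),onz(c,q,.062).round(4))
s=bot.read_state(); R0=R.from_rotvec(s['tcp_rot']).as_matrix(); cw=cam('wrist'); o,d=ray(cw,(253.4,189.6)); 
print('cam off tool',R0.T@(o-s['tool_pos']),'axis',R0.T@cw[1][2],'camx',R0.T@cw[1][0]); print(R0)
E
```

```text
[[380.79998779296875, 211.60000610351562], [395.20001220703125, 204.39999389648438], [398.3999938964844, 210.8000030517578], [384.0, 218.0]]
[ 0.482  -0.2745  0.014 ] [ 0.479  -0.2613  0.062 ]
[ 0.5018 -0.3143  0.014 ] [ 0.498  -0.2996  0.062 ]
[ 0.4844 -0.3225  0.014 ] [ 0.4813 -0.3075  0.062 ]
[ 0.4647 -0.2827  0.014 ] [ 0.4623 -0.2692  0.062 ]
[[348.6000061035156, 224.8000030517578], [375.3999938964844, 213.10000610351562], [378.0, 219.0], [351.20001220703125, 230.6999969482422]]
[ 0.4459 -0.1861  0.014 ] [ 0.4443 -0.1764  0.062 ]
[ 0.478  -0.2597  0.014 ] [ 0.4751 -0.2471  0.062 ]
[ 0.4619 -0.2663  0.014 ] [ 0.4597 -0.2535  0.062 ]
[ 0.43   -0.1929  0.014 ] [ 0.429  -0.1828  0.062 ]
cam off tool [0.07524717 0.00038307 0.03135876] axis [-2.92426414e-01  5.77436250e-04  9.56287854e-01] camx [-5.55717966e-05  9.99999806e-01 -6.20824365e-04]
[[-9.39438881e-01  3.42715730e-01 -7.19027973e-04]
 [ 3.42716471e-01  9.39437372e-01 -1.68678486e-03]
 [ 9.73940439e-05 -1.83105401e-03 -9.99998319e-01]]
```

Run:
```python
from h import *
print(goal([.58,.04,.23],np.radians(-18)))
```

```text
(array([-53.12, -43.83,   1.94]), array([-1.5000e-03,  1.3000e-03,  1.5351e+00]))
```

```bash
python3 -m jog '[[[0,-53.1,-43.8,1.9,0,0,1.535],[0,-53.1,-43.8,1.9,0,0,1.535],[0,-53.1,-43.8,1.9,0,0,1.535],[0,-53.1,-43.8,1.9,0,0,1.535],[0,-53.1,-43.8,1.9,0,0,1.535],[0,-53.1,-43.8,1.9,0,0,1.535],[0,-53.1,-43.8,1.9,0,0,1.535],[0,-53.1,-43.8,1.9,0,0,1.535],[0,-53.1,-43.8,1.9,0,0,1.535],[0,-53.1,-43.8,1.9,0,0,1.535],[0,-53.1,-43.8,1.9,0,0,1.535],[0,-53.1,-43.8,1.9,0,0,1.535]]]'
python3 -m jog '[[[0,0,0,0,0,0,0],[0,0,0,0,0,0,0]]]'
python3 - <<'E'
from h import *
s=bot.read_state(); c=cam('wrist'); im=bot.read_camera('wrist')
np.savez('w1.npz',K=c[0],R=c[1],t=c[2]); cv2.imwrite('pics/w1.png',im[:,:,::-1])
print(s['time'],s['tool_pos'],s['tcp_rot'],s['q'],s['wrist_force'])
E
```

```text
time: 1.65
tool_pos: [0.5815, 0.037, 0.3851]
tcp_rot: [2.546, 1.84, -0.001]
wrist_force: [-1.0, -0.4, 0.1]
width: 1.002
time: 1.9
tool_pos: [0.5794, 0.0419, 0.3855]
tcp_rot: [-2.539, -1.848, 0.0]
wrist_force: [0.4, 0.4, 0.7]
width: 0.999
1.9 [0.57940183 0.04191659 0.3855006 ] [-2.53949596e+00 -1.84829051e+00  4.80142931e-04] [2.92210652e-02 1.00418786e-01 1.83160978e+00 4.31435094e-04
 1.21021068e+00 3.41559561e-01] [0.36464218 0.38815175 0.6992903 ]
```

View pics/w1.png

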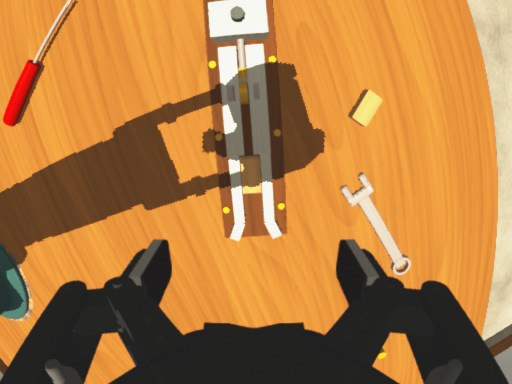

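The wrist view shows the rail from (240,0) to (250,235), with the stop at the top, the slip at about (250,172) and the flare ends at (236,238) and (278,234). I'll enlarge it to pick edges.

Run:
```python
import cv2
im=cv2.imread('pics/w1.png')
cv2.imwrite('pics/w1a.png',cv2.resize(im[0:125,190:300],None,fx=4.8,fy=4.8,interpolation=cv2.INTER_CUBIC))
cv2.imwrite('pics/w1b.png',cv2.resize(im[125:250,190:300],None,fx=4.8,fy=4.8,interpolation=cv2.INTER_CUBIC))
```

```text
(no output)
```

View pics/w1a.png

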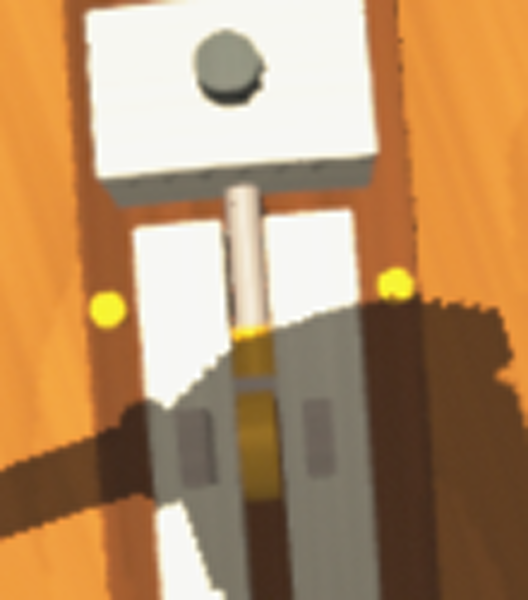

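View pics/w1b.png

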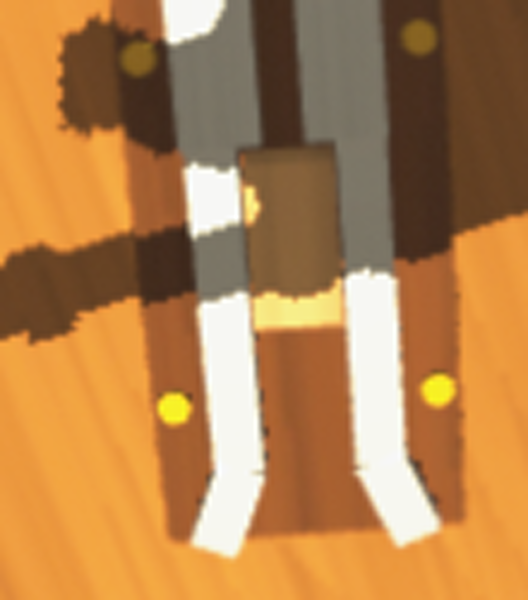

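Run:
```python
from h import *
d=np.load('w1.npz'); c=(d['K'],d['R'],d['t'])
def P(cr,x,y,z):
    # half-pixel centre of resize
    u=190+(x+.5)/4.8-.5; v={'a':0,'b':125}[cr]+(y+.5)/4.8-.5
    return onz(c,(u,v),z,'wrist')[:2]
# screws
M=[]
for a,b in [(('a',108,310),('a',396,284)),(('b',138,60),('b',418,38)),(('b',174,408),('b',438,390))]:
    p,q=P(*a,.012),P(*b,.012); M.append((p+q)/2); print('screw',p.round(4),q.round(4),np.linalg.norm(p-q).round(4),M[-1].round(4))
M=np.array(M); v=M[0]-M[2]; print('axis screws',np.degrees(np.arctan2(v[1],v[0])),np.linalg.norm(v),np.linalg.norm(M[0]-M[1]))
l,r=P('b',263,470,.022),P('b',355,470,.022); F=(l+r)/2; print('flare start',l,r,np.linalg.norm(l-r),F)
l,r=P('a',132,232,.034),P('a',353,208,.034); E=(l+r)/2; print('tunnel end',l,r,np.linalg.norm(l-r),E)
v=E-F; print('axis',np.degrees(np.arctan2(v[1],v[0])),np.linalg.norm(v),'exp .205')
u=v/np.linalg.norm(v); print('mouth',F+.085*u,E-.12*u)
l,r=P('b',170,540,.01),P('b',465,522,.01); B=(l+r)/2;print('base',l,r,np.linalg.norm(l-r),B, (B-F)@u)
n=np.array([-u[1],u[0]])
for nm,p in [('screwmid',m) for m in M]+[('base',B)]: print(nm,(p-F)@u-.085,(p-F)@n)
for nm,p in [('slip back',('b',255,328)),('slip back',('b',345,325)),('slip front',('b',240,150)),('slip front',('b',333,145))]:
    q=P(*p,.028); print(nm,(q-F)@u-.085,(q-F)@n)
for z in(.036,.046):
  for p in [('a',98,180),('a',378,155)]:
    q=P(*p,z); print('stop',z,(q-F)@u-.085,(q-F)@n)
for p in [('a',240,383),('a',262,498)]:
    q=P(*p,.04); print('roller?',(q-F)@u-.085,(q-F)@n)
```

```text
screw [0.5706 0.17  ] [0.6369 0.1545] 0.0681 [0.6038 0.1622]
screw [0.5504 0.0872] [0.6161 0.0715] 0.0676 [0.5832 0.0794]
screw [5.292e-01 2.000e-04] [ 0.5951 -0.0159] 0.0679 [ 0.5621 -0.0079]
axis screws 76.25677516242236 0.17514096149122224 0.08539314878565295
flare start [ 0.54713934 -0.01922459] [ 0.56928698 -0.02637629] 0.023273698026619362 [ 0.55821316 -0.02280044]
tunnel end [0.58317422 0.18167778] [0.631018   0.17134223] 0.048947433052712847 [0.60709611 0.17651001]
axis 76.21962815642759 0.20521743592993677 exp .205
mouth [0.57846022 0.05975292] [0.57851202 0.05996409]
base [ 0.5148119  -0.03592731] [ 0.5915847  -0.05513067] 0.07913806046055065 [ 0.5531983  -0.04552899] -0.023268873001991625
screwmid 0.10556732788357982 -0.00015034332422516865
screwmid 0.0201743563238094 2.3632883632520592e-05
screwmid -0.06957359679812822 -0.00026389378022636677
base -0.10826887300199163 -0.0005434466204394722
slip back -0.044566541596972355 0.010099388805465221
slip back -0.04536081861982642 -0.011478143888179243
slip front -0.0011432732139874807 0.010055131665623251
slip front -0.0015375810196586182 -0.011544922596718896
stop 0.036 0.13214679210212033 0.030938453785682135
stop 0.036 0.13254407405419721 -0.030747158222406146
stop 0.046 0.1298078797150426 0.029655259001059305
stop 0.046 0.13019267377507304 -0.030091369220963133
roller? 0.08230525072669674 0.002948810574212121
roller? 0.05662220484828155 9.579783950515591e-05
```

Run:
```python
from h import *
print(goal([.478,-.281,.2],np.radians(23.5)))
```

```text
(array([-33.86,   0.27,   3.06]), array([-3.000e-04, -3.000e-04, -7.222e-01]))
```

```bash
python3 -m jog '[[[0,-33.9,0.3,3.1,0,0,-0.722],[0,-33.9,0.3,3.1,0,0,-0.722],[0,-33.9,0.3,3.1,0,0,-0.722],[0,-33.9,0.3,3.1,0,0,-0.722],[0,-33.9,0.3,3.1,0,0,-0.722],[0,-33.9,0.3,3.1,0,0,-0.722],[0,-33.9,0.3,3.1,0,0,-0.722],[0,-33.9,0.3,3.1,0,0,-0.722],[0,-33.9,0.3,3.1,0,0,-0.722]]]'
python3 - <<'E'
from h import *
s=bot.read_state(); c=cam('wrist'); im=bot.read_camera('wrist')
np.savez('w2.npz',K=c[0],R=c[1],t=c[2]); cv2.imwrite('pics/w2.png',im[:,:,::-1])
print(s['time'],s['tool_pos'],s['tcp_rot'],s['wrist_force'])
E
```

```text
time: 3.08
tool_pos: [0.4788, -0.2811, 0.3549]
tcp_rot: [1.722, 2.627, 0.001]
wrist_force: [0.3, 1.4, -0.8]
width: 0.999
3.075 [ 0.4788072  -0.28108664  0.35489731] [1.72220877e+00 2.62728256e+00 5.26563180e-04] [ 0.26744518  1.40313305 -0.75357394]
```

View pics/w2.png

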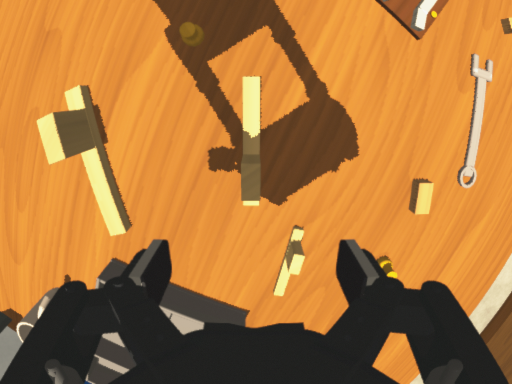

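The wrist view shows the stick along the image column: nose edge at about (252,77), tail at (251,205), handle partly in the arm's shadow.

Run:
```python
import cv2
im=cv2.imread('pics/w2.png')
cv2.imwrite('pics/w2a.png',cv2.resize(im[65:215,205:295],None,fx=4,fy=4,interpolation=cv2.INTER_CUBIC))
```

```text
(no output)
```

View pics/w2a.png

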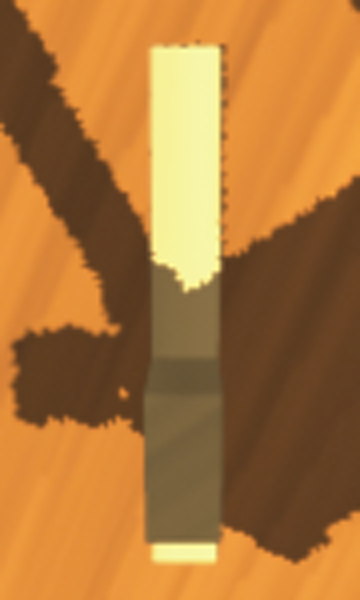

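Run:
```python
from h import *
d=np.load('w2.npz'); c=(d['K'],d['R'],d['t'])
def P(x,y,z): return onz(c,(205+(x+.5)/4-.5,65+(y+.5)/4-.5),z,'wrist')[:2]
N=(P(150,46,.014)+P(220,46,.014))/2; T=(P(152,562,.014)+P(217,562,.014))/2
W=np.linalg.norm(P(150,46,.014)-P(220,46,.014))
v=N-T; u=v/np.linalg.norm(v); n=np.array([-u[1],u[0]])
print(N,T,'len',np.linalg.norm(v),'w',W,'ang',np.degrees(np.arctan2(v[1],v[0])))
H1=(P(145,395,.062)+P(222,395,.062))/2;H2=(P(147,542,.062)+P(221,542,.062))/2
for p in(H1,H2): print('handle',p,(N-p)@u,(p-N)@n)
print('grip',N-.1*u,(H1+H2)/2)
ang=np.arctan2(v[1],v[0])
print(goal([*(N-.1*u),.04],ang-np.pi/2))
```

```text
[ 0.43583327 -0.18872453] [ 0.4909382 -0.3163296] len 0.13899498808693317 w 0.01785085391082216 ang 113.35660112310579
handle [ 0.46837453 -0.26370549] 0.0817377240709287 -0.00014827640562148302
handle [ 0.48230122 -0.29567099] 0.11660508720099291 -0.0002609329559936506
grip [ 0.47547854 -0.28053005] [ 0.47533788 -0.27968824]
(array([ 0.19, -0.29, 15.99]), array([0.0004, 0.0001, 0.0027]))
```

```bash
python3 -m jog '[[[0,0.2,-0.3,5,0,0,0],[0,0.2,-0.3,10,0,0,0],[0,0.2,-0.3,14,0,0,0],[0,0.2,-0.3,16,0,0,0],[0,0.2,-0.3,16,0,0,0],[0,0.2,-0.3,16,0,0,0],[1,0.2,-0.3,16,0,0,0],[1,0.2,-0.3,16,0,0,0],[1,0.2,-0.3,16,0,0,0],[1,0.2,-0.3,16,0,0,0],[1,0.2,-0.3,16,0,0,0],[1,0.2,-0.3,16,0,0,0]]]' 60
python3 -m jog '[[[1,0,0,0,0,0,0],[1,0,0,0,0,0,0],[1,0,0,0,0,0,0],[1,0,0,0,0,0,0]]]'
python3 - <<'E'
from h import *
s=bot.read_state(); print(s['time'],s['tool_pos'],s['tcp_rot'],s['wrist_force'],s['width']*85)
E
```

```text
time: 4.62
tool_pos: [0.4748, -0.2822, 0.195]
tcp_rot: [1.725, 2.625, -0.0]
wrist_force: [0.4, 0.1, 2.4]
width: 0.201
time: 5.12
tool_pos: [0.4748, -0.2821, 0.195]
tcp_rot: [1.725, 2.625, -0.0]
wrist_force: [-0.5, 0.6, 5.7]
width: 0.201
5.125 [ 0.47479115 -0.28214733  0.19499027] [ 1.72513236e+00  2.62509190e+00 -9.32579805e-05] [-0.52050882  0.5718447   5.74208113] 17.101095405966298
```

The fingers stopped at about 17 mm on the handle, so the stick is gripped. Now I'll lift it and carry it to the rail.

```bash
python3 -m jog '[[[1,0,0,-2,0,0,0],[1,0,0,-6,0,0,0],[1,0,0,-10,0,0,0],[1,0,0,-10,0,0,0],[1,0,0,-10,0,0,0]]]'
python3 - <<'E'
from h import *
s=bot.read_state(); c=cam('wrist'); im=bot.read_camera('wrist')
np.savez('w3.npz',K=c[0],R=c[1],t=c[2]); cv2.imwrite('pics/w3.png',im[:,:,::-1])
print(s['time'],s['tool_pos'],s['tcp_rot'],s['wrist_force'],s['width']*85)
a=np.radians(76.24); u=np.array([np.cos(a),np.sin(a)]); M=np.array([.5785,.0599])
g=M+u*(-.125-.101); print('grip target',g); print(goal([*g,.08],a-np.pi/2))
E
```

```text
time: 5.75
tool_pos: [0.4742, -0.2817, 0.2936]
tcp_rot: [-1.724, -2.624, -0.0]
wrist_force: [-0.4, 0.2, -0.8]
width: 0.203
5.75 [ 0.47418614 -0.28171016  0.2936287 ] [-1.72446200e+00 -2.62421450e+00 -3.79664139e-05] [-0.37635164  0.17188546 -0.80758747] 17.220940716606012
grip target [ 0.52474468 -0.15961393]
(array([9.16, 9.51, 5.8 ]), array([-0.0025, -0.0019,  0.6482]))
```

View pics/w3.png

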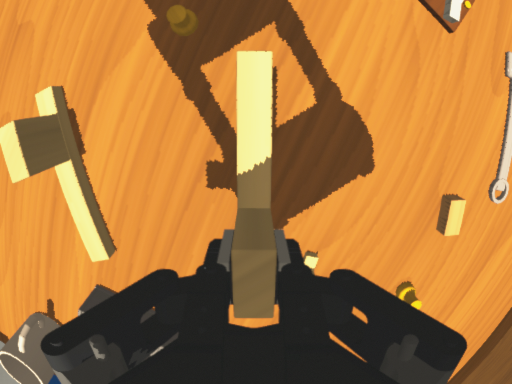

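```bash
python3 - <<'E'
from h import *
d=np.load('w3.npz'); c=(d['K'],d['R'],d['t'])
p=np.array([.47419,-.28171,.29363]); Rt=R.from_rotvec([-1.72446,-2.62421,0]).as_matrix()
for dz in (0,.002,.004): print(proj(c,p+Rt@np.array([.1012,0,.181+dz]),'wrist'))
E
python3 -m jog '[[[1,9.2,9.5,5.8,0,0,0.648],[1,9.2,9.5,5.8,0,0,0.648],[1,9.2,9.5,5.8,0,0,0.648],[1,9.2,9.5,5.8,0,0,0.648],[1,9.2,9.5,5.8,0,0,0.648],[1,9.2,9.5,5.8,0,0,0.648]]]'
python3 - <<'E'
from h import *
s=bot.read_state(); c=cam('wrist'); im=bot.read_camera('wrist')
np.savez('w4.npz',K=c[0],R=c[1],t=c[2],p=s['tool_pos'],r=s['tcp_rot']); cv2.imwrite('pics/w4.png',im[:,:,::-1])
im2=bot.read_camera('side'); cv2.imwrite('pics/s4.png',im2[:,:,::-1]); 
im2=bot.read_camera('top'); cv2.imwrite('pics/t4.png',im2[:,:,::-1]); 
print(s['time'],s['tool_pos'],s['tcp_rot'],s['wrist_force'],s['width']*85)
E
```

```text
[253.79262641  50.56297739]
[253.78629177  51.22210853]
[253.78012055  51.86455819]
time: 6.55
tool_pos: [0.5249, -0.16, 0.2357]
tcp_rot: [-2.469, -1.94, 0.001]
wrist_force: [0.7, -0.7, -0.1]
width: 0.199
6.55 [ 0.52489913 -0.15999489  0.23573178] [-2.46890734e+00 -1.94041242e+00  1.49025195e-03] [ 0.67942717 -0.71319944 -0.12767097] 16.89908683663091
```

View pics/w4.png

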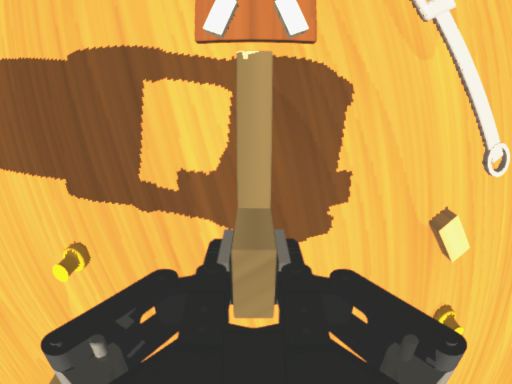

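View pics/s4.png

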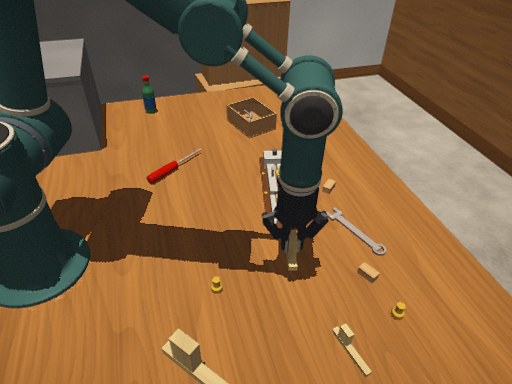

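The wrist view shows the stick straight along the image with its nose at (254,52), just short of the rail base edge, which runs (196,42) to (316,41). I'll check the alignment numerically.

Run:
```python
from h import *
d=np.load('w4.npz'); c=(d['K'],d['R'],d['t']); p=d['p']; Rt=R.from_rotvec(d['r']).as_matrix()
a=np.radians(76.24); u=np.array([np.cos(a),np.sin(a)]); n=np.array([-u[1],u[0]]); M=np.array([.5785,.0599])
for y in(.04,-.04): print('base pred',proj(c,[*(M-.108*u+y*n),.01],'wrist'))
print('nose pred',[proj(c,p+Rt@np.array([.1012,y,.181]),'wrist') for y in(-.009,.009)])
q=p+Rt@np.array([.1012,0,.155]); print('nose rail',(q[:2]-M)@u,(q[:2]-M)@n,'yaw err deg',np.degrees(np.arctan2(Rt[1,0],Rt[0,0]))-76.24, 'tilt',Rt[2])
im=cv2.imread('pics/w4.png'); cv2.imwrite('pics/w4a.png',cv2.resize(im[0:120,180:330],None,fx=5,fy=5,interpolation=cv2.INTER_CUBIC))
```

```text
base pred [193.27799     38.33986458]
base pred [316.47859477  38.6692108 ]
nose pred [array([236.43602925,  50.21665285]), array([272.9527379 ,  50.26145539])]
nose rail -0.1251138312795377 0.00018263716182439037 yaw err deg 0.09041975575144079 tilt [ 1.29070276e-04 -1.70023870e-03 -9.99998546e-01]
```

View pics/w4a.png

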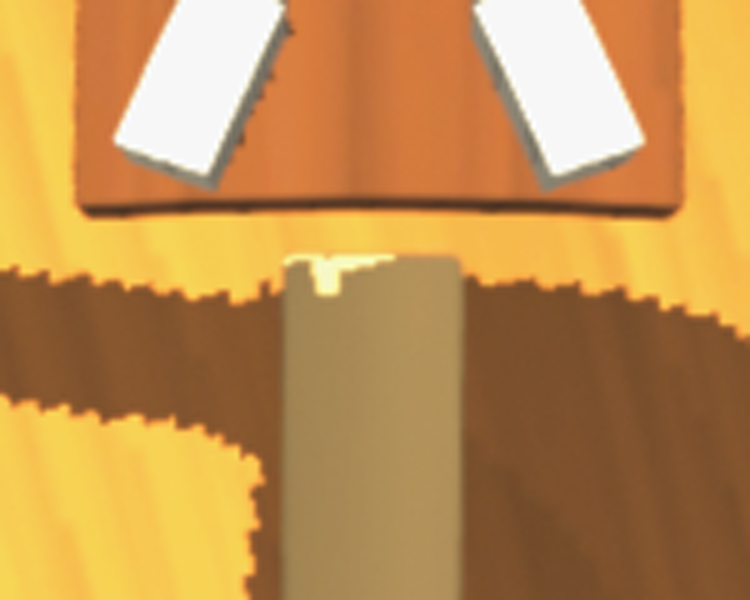

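```bash
python3 -m jog '[[[1,0,0.08,1.5,0,0,0],[1,0,0.08,2.7,0,0,0],[1,0,0.08,2.7,0,0,0],[1,1,0.08,2.7,0,0,0],[1,2,0.08,2.7,0,0,0],[1,3,0.08,2.7,0,0,0],[1,4,0.08,2.7,0,0,0],[1,4,0.08,2.7,0,0,0]]]'
python3 - <<'E'
from h import *
s=bot.read_state(); c=cam('wrist'); im=bot.read_camera('wrist')
np.savez('w5.npz',K=c[0],R=c[1],t=c[2],p=s['tool_pos'],r=s['tcp_rot']); 
cv2.imwrite('pics/w5a.png',cv2.resize(im[0:150,180:330,::-1],None,fx=4,fy=4,interpolation=cv2.INTER_CUBIC))
print(s['time'],s['tool_pos'],s['wrist_force'],s['torque'])
E
```

```text
time: 7.7
tool_pos: [0.5359, -0.1203, 0.2098]
tcp_rot: [2.47, 1.941, 0.0]
wrist_force: [0.6, -0.3, 0.1]
width: 0.204
7.7 [ 0.53587882 -0.12029335  0.20984067] [ 0.56873794 -0.31200757  0.06656102] [ 0.00590419  0.00299759 -0.016994  ]
```

View pics/w5a.png

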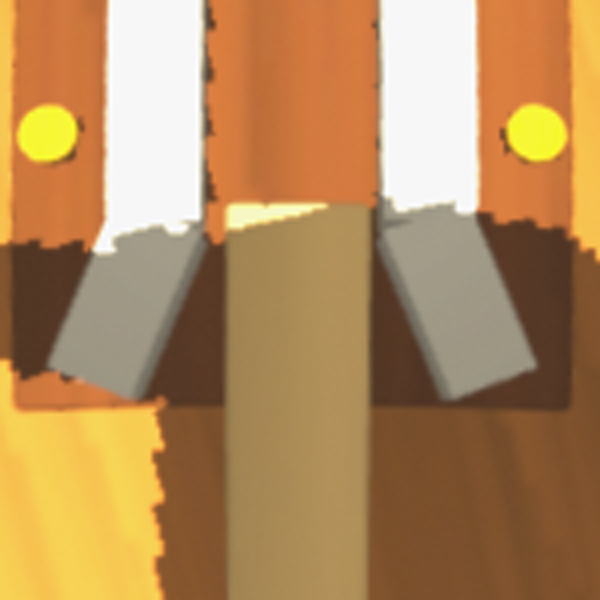

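The nose sits in the mouth of the lead-in at (227..370, 205) in the crop, and the channel's inner edges are at 205 and 380. The nose is about 0.7 mm too far right, so I'll correct that and advance gently.

```bash
python3 -m jog '[[[1,0,-0.07,0,0,0,0],[1,0.6,-0.07,0,0,0,0],[1,1.2,-0.07,0,0,0,0],[1,1.8,-0.07,0,0,0,0],[1,2.5,-0.07,0,0,0,0],[1,2.5,-0.07,0,0,0,0],[1,2.5,-0.07,0,0,0,0]]]'
python3 - <<'E'
from h import *
s=bot.read_state(); c=cam('wrist'); im=bot.read_camera('wrist')
np.savez('w6.npz',K=c[0],R=c[1],t=c[2],p=s['tool_pos'],r=s['tcp_rot']); 
cv2.imwrite('pics/w6a.png',cv2.resize(im[0:150,180:330,::-1],None,fx=4,fy=4,interpolation=cv2.INTER_CUBIC))
a=np.radians(76.24); u=np.array([np.cos(a),np.sin(a)]); n=np.array([-u[1],u[0]]); M=np.array([.5785,.0599])
q=s['tool_pos'][:2]-M
print(s['time'],s['tool_pos'],s['wrist_force'],s['torque'],'nose x',q@u+.101,'lat',q@n)
E
```

```text
time: 8.62
tool_pos: [0.541, -0.0967, 0.2097]
tcp_rot: [2.471, 1.94, -0.0]
wrist_force: [-0.8, -0.7, 0.2]
width: 0.203
8.625 [ 0.5409538  -0.09669042  0.20969329] [-0.77895413 -0.65604526  0.19071435] [-0.05700318 -0.03519416 -0.01048152] nose x -0.060026936527344976 lat -0.0007772314116589149
```

View pics/w6a.png

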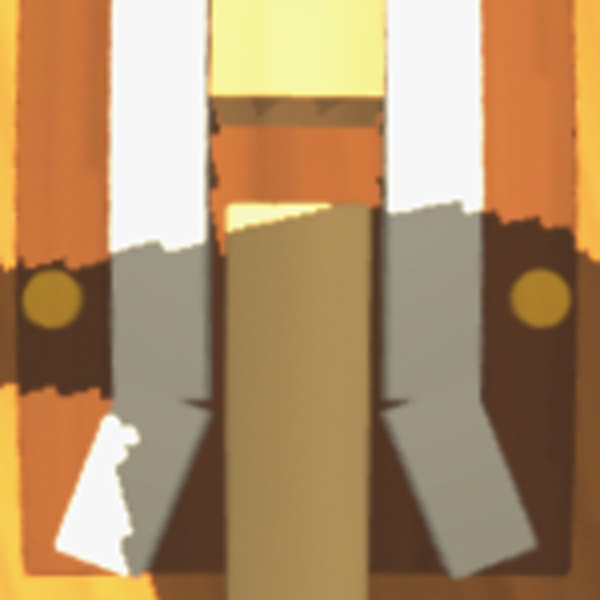

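The nose is centred at x 298, against a channel middle of 297.5. The slip's back is about 15 mm ahead. I'll lower 2 mm to centre the bar under the roof, then feed slowly.

```bash
python3 -m jog '[[[1,0.2,0,0.2,0,0,0],[1,0.5,0,0.2,0,0,0],[1,0.8,0,0.2,0,0,0],[1,1.1,0,0.2,0,0,0],[1,1.3,0,0.2,0,0,0],[1,1.5,0,0.2,0,0,0],[1,1.7,0,0.2,0,0,0],[1,2.0,0,0.2,0,0,0],[1,2.4,0,0.2,0,0,0],[1,2.8,0,0.2,0,0,0],[1,3.2,0,0.2,0,0,0],[1,3.2,0,0.2,0,0,0]]]'
cat >> h.py <<'E'
def rep():
    s=bot.read_state()
    a=np.radians(76.24); u=np.array([np.cos(a),np.sin(a)]); n=np.array([-u[1],u[0]]); M=np.array([.5785,.0599])
    q=s['tool_pos'][:2]-M; f=s['wrist_force']
    print('t %.2f nose x %.1f mm lat %.1f z %.4f push %.2f latF %.2f Fz %.2f'%(s['time'],(q@u+.101)*1e3,(q@n)*1e3,s['tool_pos'][2],-f[:2]@u,f[:2]@n,f[2]),'tq',s['torque'].round(2),'w',round(s['width']*85,1))
E
python3 -c "from h import *; rep()"
```

```text
time: 10.18
tool_pos: [0.5486, -0.0653, 0.2077]
tcp_rot: [-2.471, -1.94, -0.0]
wrist_force: [-0.3, -0.3, -0.4]
width: 0.199
t 10.18 nose x -27.8 mm lat -0.7 z 0.2077 push 0.40 latF 0.24 Fz -0.42 tq [-0.03 -0.    0.02] w 16.9
```

```bash
python3 -m jog '[[[1,0.3,0,0,0,0,0],[1,0.6,0,0,0,0,0],[1,0.9,0,0,0,0,0],[1,1.2,0,0,0,0,0],[1,1.5,0,0,0,0,0],[1,1.8,0,0,0,0,0],[1,2.1,0,0,0,0,0],[1,2.4,0,0,0,0,0],[1,2.7,0,0,0,0,0],[1,3.0,0,0,0,0,0],[1,3.3,0,0,0,0,0],[1,3.3,0,0,0,0,0]]]'
python3 - <<'E'
from h import *
rep(); im=bot.read_camera('wrist'); cv2.imwrite('pics/w7.png',im[:,:,::-1])
cv2.imwrite('pics/w7a.png',cv2.resize(im[0:150,180:330,::-1],None,fx=4,fy=4,interpolation=cv2.INTER_CUBIC))
E
```

```text
time: 11.68
tool_pos: [0.5564, -0.0334, 0.2077]
tcp_rot: [-2.471, -1.94, -0.0]
wrist_force: [0.8, -0.1, -0.7]
width: 0.203
t 11.68 nose x 5.1 mm lat -0.8 z 0.2077 push -0.06 latF -0.82 Fz -0.73 tq [-0.03 -0.03  0.04] w 17.2
```

View pics/w7a.png

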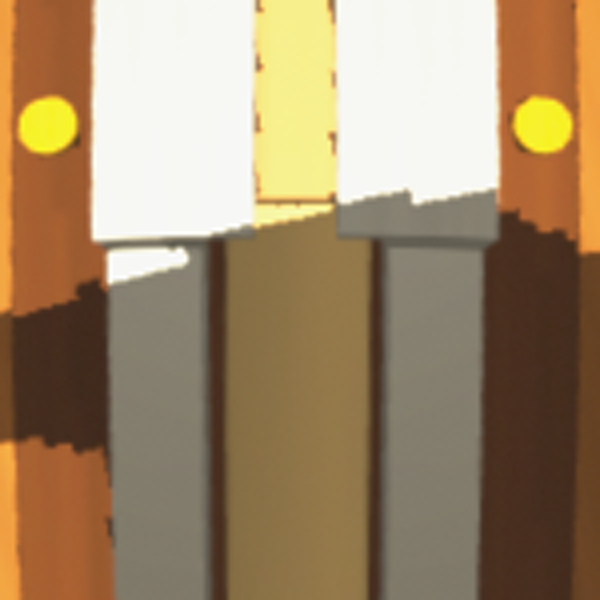

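```bash
python3 -m jog '[[[1,0.3,0,0,0,0,0],[1,0.6,0,0,0,0,0],[1,0.9,0,0,0,0,0],[1,1.1,0,0,0,0,0],[1,1.3,0,0,0,0,0],[1,1.4,0,0,0,0,0],[1,1.5,0,0,0,0,0],[1,1.5,0,0,0,0,0]]]'; python3 -c "from h import *; rep()"
python3 -m jog '[[[1,0.1,0,0,0,0,0],[1,0.2,0,0,0,0,0],[1,0.2,0,0,0,0,0]]]'; python3 -c "from h import *; rep()"
```

```text
time: 12.72
tool_pos: [0.5599, -0.019, 0.2077]
tcp_rot: [-2.471, -1.939, -0.0]
wrist_force: [-0.9, -0.4, -0.3]
width: 0.201
t 12.72 nose x 19.9 mm lat -0.8 z 0.2077 push 0.57 latF 0.77 Fz -0.26 tq [-0.01  0.02  0.07] w 17.1
time: 13.1
tool_pos: [0.5604, -0.0171, 0.2077]
tcp_rot: [-2.471, -1.94, -0.0]
wrist_force: [-0.4, 0.1, 0.2]
width: 0.202
t 13.10 nose x 21.9 mm lat -0.8 z 0.2077 push -0.00 latF 0.42 Fz 0.16 tq [-0.05 -0.02 -0.01] w 17.2
```

```bash
for i in 1 ; do python3 -m jog '[[[1,0.1,0,0,0,0,0],[1,0.1,0,0,0,0,0]]]' >/dev/null; python3 -c "from h import *; rep()"; done
python3 -m jog '[[[1,0.1,0,0,0,0,0],[1,0.1,0,0,0,0,0]]]' >/dev/null; python3 -c "from h import *; rep()"
python3 -m jog '[[[1,0.1,0,0,0,0,0],[1,0.1,0,0,0,0,0]]]' >/dev/null; python3 -c "from h import *; rep()"
python3 -m jog '[[[1,0.1,0,0,0,0,0],[1,0.1,0,0,0,0,0]]]' >/dev/null; python3 -c "from h import *; rep()"
python3 -m jog '[[[1,0.1,0,0,0,0,0],[1,0.1,0,0,0,0,0]]]' >/dev/null; python3 -c "from h import *; rep()"
```

```text
t 13.35 nose x 22.8 mm lat -0.8 z 0.2077 push 1.53 latF 0.13 Fz -0.52 tq [-0.2   0.02 -0.03] w 17.0
t 13.60 nose x 23.4 mm lat -0.8 z 0.2078 push 4.96 latF -0.49 Fz 0.85 tq [-0.75  0.25 -0.01] w 17.3
t 13.85 nose x 24.0 mm lat -0.9 z 0.2079 push 7.47 latF -0.47 Fz 1.92 tq [-1.06  0.36 -0.01] w 17.0
t 14.10 nose x 24.6 mm lat -0.9 z 0.2080 push 9.27 latF -0.47 Fz 2.18 tq [-1.4   0.4   0.06] w 16.9
t 14.35 nose x 25.7 mm lat -0.9 z 0.2079 push 8.11 latF 0.42 Fz 2.99 tq [-1.25  0.33 -0.05] w 17.3
```

```bash
python3 -m jog '[[[1,0.1,0,0,0,0,0],[1,0.1,0,0,0,0,0]]]' >/dev/null; python3 -c "from h import *; rep()"
python3 -m jog '[[[1,0.1,0,0,0,0,0],[1,0.1,0,0,0,0,0]]]' >/dev/null; python3 -c "from h import *; rep()"
python3 -m jog '[[[1,0.1,0,0,0,0,0],[1,0.1,0,0,0,0,0]]]' >/dev/null; python3 -c "from h import *; rep()"
python3 -m jog '[[[1,0.1,0,0,0,0,0],[1,0.1,0,0,0,0,0]]]' >/dev/null; python3 -c "from h import *; rep()"
python3 -m jog '[[[1,0.1,0,0,0,0,0],[1,0.1,0,0,0,0,0]]]' >/dev/null; python3 -c "from h import *; rep()"
```

```text
t 14.60 nose x 26.8 mm lat -0.9 z 0.2079 push 8.76 latF 0.73 Fz 1.63 tq [-1.19  0.29 -0.01] w 17.2
t 14.85 nose x 27.9 mm lat -0.9 z 0.2079 push 8.07 latF -0.02 Fz 1.33 tq [-1.19  0.25 -0.  ] w 17.6
t 15.10 nose x 29.0 mm lat -0.9 z 0.2079 push 7.57 latF -0.81 Fz 1.51 tq [-1.08  0.31  0.08] w 17.1
t 15.35 nose x 30.0 mm lat -0.9 z 0.2079 push 7.28 latF 0.29 Fz 2.53 tq [-1.11  0.23 -0.01] w 17.4
t 15.60 nose x 31.0 mm lat -0.9 z 0.2079 push 7.67 latF -0.02 Fz 1.59 tq [-1.1   0.25 -0.  ] w 17.2
```

Steady drag is about 7.6 N, with a peak of about 9 N at the roller. I'll continue toward the plate and watch for the force to rise.

```bash
python3 -m jog '[[[1,0.1,0,0,0,0,0],[1,0.2,0,0,0,0,0],[1,0.3,0,0,0,0,0],[1,0.4,0,0,0,0,0],[1,0.4,0,0,0,0,0]]]' >/dev/null; python3 -c "from h import *; rep()"
python3 -m jog '[[[1,0.1,0,0,0,0,0],[1,0.1,0,0,0,0,0]]]' >/dev/null; python3 -c "from h import *; rep()"
python3 -m jog '[[[1,0.1,0,0,0,0,0],[1,0.1,0,0,0,0,0]]]' >/dev/null; python3 -c "from h import *; rep()"
python3 -m jog '[[[1,0.1,0,0,0,0,0],[1,0.1,0,0,0,0,0]]]' >/dev/null; python3 -c "from h import *; rep()"
python3 -m jog '[[[1,0.1,0,0,0,0,0],[1,0.1,0,0,0,0,0]]]' >/dev/null; python3 -c "from h import *; rep()"
```

```text
t 16.23 nose x 35.1 mm lat -0.9 z 0.2079 push 7.47 latF -1.10 Fz 0.77 tq [-1.07  0.3  -0.05] w 17.3
t 16.48 nose x 36.1 mm lat -0.9 z 0.2079 push 7.50 latF 0.02 Fz 1.00 tq [-1.05  0.27 -0.03] w 17.4
t 16.73 nose x 37.1 mm lat -0.9 z 0.2079 push 6.47 latF -0.54 Fz 2.12 tq [-1.1   0.22 -0.01] w 17.1
t 16.98 nose x 38.1 mm lat -0.9 z 0.2079 push 6.83 latF -0.36 Fz 1.75 tq [-1.07  0.23 -0.01] w 17.3
t 17.23 nose x 39.1 mm lat -0.9 z 0.2079 push 6.18 latF 0.11 Fz 2.77 tq [-1.08  0.22  0.  ] w 16.9
```

```bash
J(){ python3 -c "from h import *; rep()"; }
python3 -m jog '[[[1,0.1,0,0,0,0,0],[1,0.1,0,0,0,0,0]]]' >/dev/null; J
python3 -m jog '[[[1,0.1,0,0,0,0,0],[1,0.1,0,0,0,0,0]]]' >/dev/null; J
python3 -m jog '[[[1,0.1,0,0,0,0,0],[1,0.1,0,0,0,0,0]]]' >/dev/null; J
python3 -m jog '[[[1,0.1,0,0,0,0,0],[1,0.1,0,0,0,0,0]]]' >/dev/null; J
```

```text
t 17.48 nose x 39.8 mm lat -0.9 z 0.2079 push 8.37 latF 0.31 Fz 1.30 tq [-1.27  0.29  0.03] w 17.3
t 17.73 nose x 40.5 mm lat -1.0 z 0.2080 push 9.42 latF -0.19 Fz 2.38 tq [-1.49  0.4  -0.  ] w 17.0
t 17.98 nose x 41.1 mm lat -1.0 z 0.2081 push 13.45 latF 0.23 Fz 4.68 tq [-1.84  0.42 -0.02] w 17.3
t 18.23 nose x 41.7 mm lat -1.1 z 0.2082 push 15.07 latF -0.65 Fz 4.63 tq [-2.13  0.5   0.02] w 17.4
```

```bash
python3 -m jog '[[[1,0.03,0,0,0,0,0],[1,0.03,0,0,0,0,0],[1,0.03,0,0,0,0,0],[1,0.03,0,0,0,0,0]]]' >/dev/null; python3 -c "from h import *; rep()"
python3 -m jog '[[[1,0,0,0,0,0,0]]]' >/dev/null
python3 - <<'E'
from h import *
rep(); im=bot.read_camera('wrist'); cv2.imwrite('pics/w8.png',im[:,:,::-1])
im=bot.read_camera('top')
cv2.imwrite('pics/t8.png',cv2.resize(im[135:230,175:310,::-1],None,fx=5.5,fy=5.5,interpolation=cv2.INTER_CUBIC))
E
```

```text
t 18.73 nose x 41.7 mm lat -1.1 z 0.2082 push 15.27 latF -0.05 Fz 4.92 tq [-2.23  0.56  0.02] w 17.2
t 18.85 nose x 41.7 mm lat -1.1 z 0.2082 push 15.14 latF 0.51 Fz 5.57 tq [-2.24  0.53  0.03] w 16.9
```

View pics/w8.png

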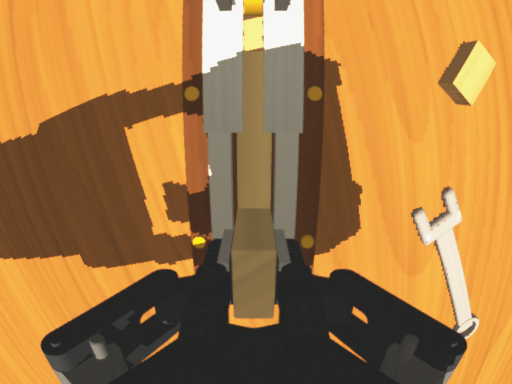

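Push is steady at about 15.2 N against 7.2 N of drag, so the plate sees about 8 N. The spring slope matches the plate, which was met at nose x ≈ 39.5 mm. Now I'll draw the stick out.

```bash
python3 -m jog '[[[1,-0.1,0,0,0,0,0],[1,-0.3,0,0,0,0,0],[1,-0.6,0,0,0,0,0],[1,-1,0,0,0,0,0],[1,-2,0,0,0,0,0],[1,-3.2,0,0,0,0,0],[1,-4.6,0,0,0,0,0],[1,-6,0,0,0,0,0],[1,-7.5,0,0,0,0,0],[1,-9,0,0,0,0,0],[1,-10.5,0,0,0,0,0],[1,-12,0,0,0,0,0]]]' >/dev/null; python3 -c "from h import *; rep()"
python3 -m jog '[[[1,-1.5,0,0,0,0,0],[1,-3,0,0,0,0,0],[1,-4.5,0,0,0,0,0],[1,-6.5,0,0,0,0,0],[1,-6.5,0,0,0,0,0],[1,-6.5,0,0,0,0,0]]]' >/dev/null
python3 - <<'E'
from h import *
rep(); c=cam('wrist'); s=bot.read_state(); im=bot.read_camera('wrist'); cv2.imwrite('pics/w9.png',im[:,:,::-1])
print(s['tool_pos'],s['tcp_rot'])
E
```

```text
t 20.45 nose x -76.9 mm lat -0.7 z 0.2077 push -0.26 latF -0.21 Fz -0.62 tq [-0.03  0.03  0.01] w 17.1
t 21.20 nose x -141.1 mm lat -0.7 z 0.2076 push 0.80 latF 0.28 Fz -1.17 tq [ 0.06 -0.01  0.01] w 17.3
[ 0.52162476 -0.17542517  0.2076291 ] [-2.47192962e+00 -1.93846417e+00 -2.20218617e-04]
```

View pics/w9.png

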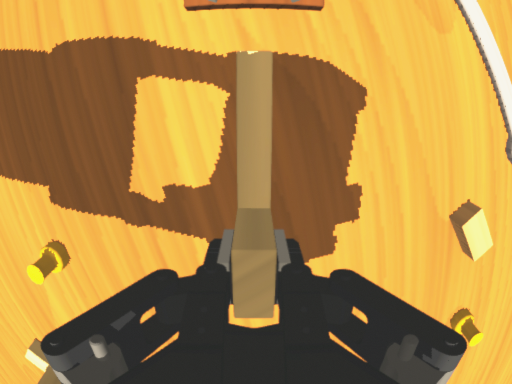

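The stick is clear of the rail: nose at (254,52), base edge at row 8, open table below. I'll lower it until it touches.

```bash
python3 -m jog '[[[1,0,0,0.4,0,0,0],[1,0,0,0.8,0,0,0],[1,0,0,1.1,0,0,0],[1,0,0,1.1,0,0,0],[1,0,0,1.1,0,0,0]]]' >/dev/null; python3 -c "from h import *; rep()"
python3 -m jog '[[[1,0,0,0.1,0,0,0],[1,0,0,0.1,0,0,0],[1,0,0,0.1,0,0,0]]]' >/dev/null; python3 -c "from h import *; rep()"
```

```text
t 21.88 nose x -140.8 mm lat -0.8 z 0.1966 push 0.11 latF 0.35 Fz -0.39 tq [-0.02 -0.04 -0.04] w 17.3
t 22.25 nose x -140.9 mm lat -0.8 z 0.1958 push 0.31 latF 0.22 Fz -0.45 tq [-0.01  0.01 -0.04] w 17.1
```

```bash
python3 -m jog '[[[1,0,0,0.05,0,0,0],[1,0,0,0.1,0,0,0],[1,0,0,0.1,0,0,0]]]' >/dev/null; python3 -c "from h import *; rep()"
python3 -m jog '[[[1,0,0,0.05,0,0,0],[1,0,0,0.05,0,0,0]]]' >/dev/null; python3 -c "from h import *; rep()"
```

```text
t 22.62 nose x -140.8 mm lat -0.9 z 0.1950 push -0.43 latF 0.80 Fz 2.81 tq [0.03 0.17 0.03] w 17.1
t 22.88 nose x -140.8 mm lat -0.9 z 0.1950 push -0.70 latF 2.43 Fz 7.33 tq [0.12 0.55 0.05] w 17.3
```

```bash
python3 -m jog '[[[1,0,0,-0.05,0,0,0],[0.6,0,0,-0.05,0,0,0],[0.4,0,0,-0.05,0,0,0],[0.2,0,0,-0.05,0,0,0],[0.2,0,0,-0.05,0,0,0],[0.2,0,0,-0.05,0,0,0],[0.2,0,0,-2,0,0,0],[0.2,0,0,-5,0,0,0],[0.2,0,0,-9,0,0,0],[0.2,0,0,-14,0,0,0],[0.2,0,0,-18,0,0,0],[0.2,0,0,-18,0,0,0]]]'
python3 -m jog '[[[0.2,14,0,0,0,0,0],[0.2,14,0,0,0,0,0],[0.2,14,0,0,0,0,0],[0.2,14,0,0,0,0,0]]]'
python3 - <<'E'
from h import *
c=cam('wrist'); s=bot.read_state(); im=bot.read_camera('wrist'); cv2.imwrite('pics/w10.png',im[:,:,::-1]); np.savez('w10.npz',K=c[0],R=c[1],t=c[2])
im=bot.read_camera('side'); cv2.imwrite('pics/s10.png',im[:,:,::-1]); 
im=bot.read_camera('top'); cv2.imwrite('pics/t10.png',im[:,:,::-1]); rep()
E
```

```text
time: 24.38
tool_pos: [0.5231, -0.1757, 0.379]
tcp_rot: [2.465, 1.935, 0.007]
wrist_force: [1.1, -1.8, 0.4]
width: 0.8
time: 24.88
tool_pos: [0.5547, -0.0384, 0.3729]
tcp_rot: [-2.468, -1.942, 0.003]
wrist_force: [-0.2, -0.6, 0.3]
width: 0.8
t 25.02 nose x -2.0 mm lat -0.7 z 0.3736 push 0.02 latF 0.47 Fz 0.11 tq [-0.05 -0.03 -0.01] w 67.8
```

View pics/w10.png

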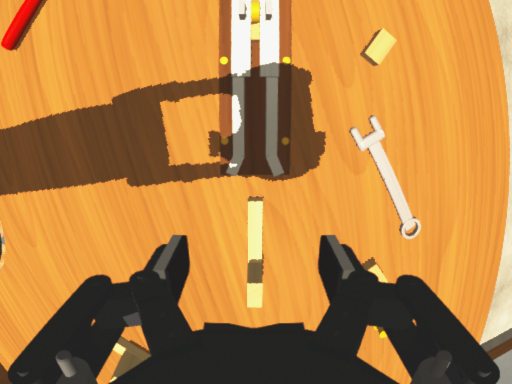

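View pics/s10.png

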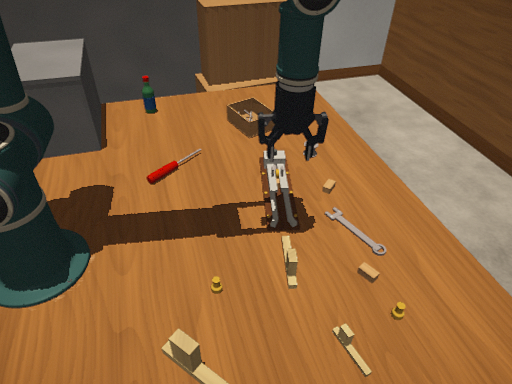

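View pics/t10.png

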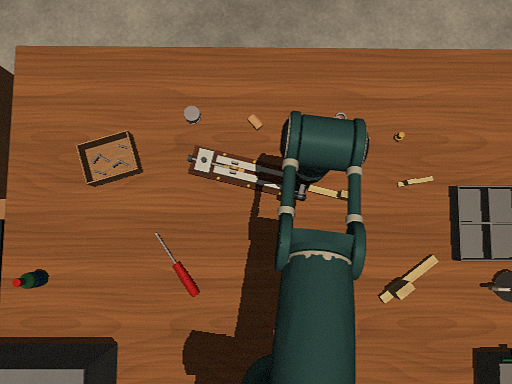

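The stick stands upright on the table, nose at (256,197), tail at (255,307), clear of the flare at row 175. The bystanders look unmoved. I'll measure the slip's back edge through the slot.

Run:
```python
from h import *
im=cv2.imread('pics/w10.png'); cv2.imwrite('pics/w10a.png',cv2.resize(im[0:100,205:305],None,fx=6,fy=6,interpolation=cv2.INTER_CUBIC))
d=np.load('w10.npz'); c=(d['K'],d['R'],d['t'])
a=np.radians(76.24); u=np.array([np.cos(a),np.sin(a)]); n=np.array([-u[1],u[0]]); M=np.array([.5785,.0599])
for nm,p,z in [('slip back',(255,39),.028),('mouth lip edge',(255,75),.034),('nose',(256,197),.014),('tail',(255,307),.014)]:
    q=onz(c,p,z,'wrist')[:2]-M; print(nm,q@u,q@n)
```

```text
slip back 0.04051014555980388 -0.00026752107416559457
mouth lip edge 0.0011185828606756249 -0.00034786180257045663
nose -0.1353428569713034 -0.002045951324562127
tail -0.2974301558837775 -0.001659649487400068
```

View pics/w10a.png

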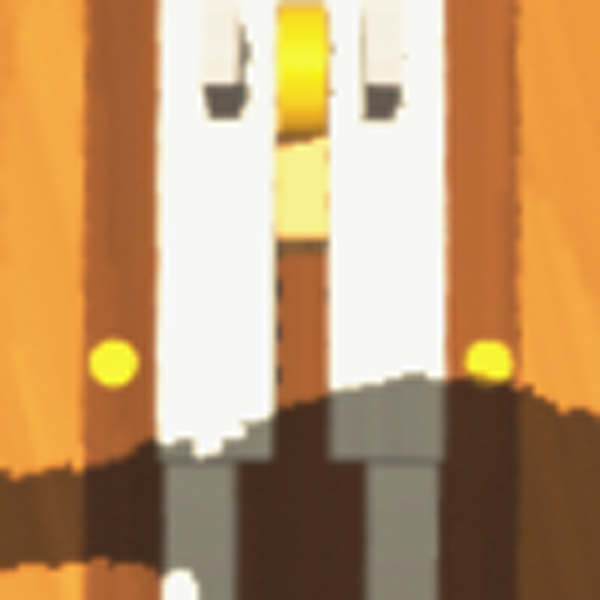

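The slip's back edge is at x ≈ 41 mm, so its centre is at about 61 mm, above the 55 mm required. That is also about 1.5 mm past where the plate was first felt, so it is still pressing. The rear top edge of the handle lies where it should for an upright stick. I'm handing the job in.

```bash
python3 -c "from workcell import bot; print(bot.finish_job(), bot.read_state()['time'])"
```

```text
the job is handed in; nothing more can be done
the job is handed in; nothing more can be done
```

I gripped the middle-sized stick by its handle and fed the slip through the tunnel and under the roller until it bore on the end plate. I then drew the stick out, stood it on the table clear of the rail, and handed the job in at about 25 s. The job gives no verdict, so what follows is from my own measurements.

- **Forces:** the slip met the roller with a peak of about 9 N and then dragged at about 7.2 N. I felt the plate with the nose about 39.5 mm past the mouth and pushed to a steady 15.2 N on the stick. That puts about 8 N on the plate, worked out as push minus drag and not measured directly.
- **Slip:** its back edge is at about 41 mm, so its centre is at about 61 mm (over 55 mm is needed). The back edge is about 1.5 mm past where the plate was first felt, so it should still be pressing on the plate.
- **Stick:** it is upright, with its nose about 30 mm clear of the rail base. Contact with the table was felt as it was set down.
- **Bystanders:** none I could see had moved in the last side, wrist and top views. The arm hides part of the top view, and I did not measure them.

**Disagreements:** the camera and the arm differed by about 1 mm sideways in the channel. I corrected this from the wrist picture before feeding. During the press there was also about 5 N of upward force on the wrist, and it was gone once the stick was withdrawn.

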